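# Third hand on the pump lid

### The arm

A 6-joint arm with a two-finger parallel gripper is mounted at the origin on the work surface. World frame = base frame: x ahead of the robot, y to its left, z up, the work surface at z = 0. Lengths are in m, angles in rad, forces in N, time in s.
With the tool pointing down it reaches from about 0.25 to 0.725 m from the base axis. Payload 4 kg.
Tool frame: the origin (TCP) lies at the very end of the fingers, on their centre line; the grasp point (between the pads) lies 19 mm behind it; x points along the fingers, y is the direction in which the jaws open and shut, and the axes are right-handed (so a half turn about x gives the same grasp; the last joint's range is limited). The gripper opens to 85 mm and grips with 20 to 120 N. Pads are 22 mm wide; open, the fingers measure 114 mm over their backs; the gripper's body (76 mm by 85 mm) begins 54 mm behind the grasp point. The pads swing forward as they close: fully open they stand 13 mm farther back than shut.
Start: joints at [1.343, 0.241, 0.005, 1.335, 0, 1.571], TCP at [0.113, 0.487, 0.231] pointing down, gripper open.
Joint ranges: [-2.72, 2.72], [-1.05, 1.87], [-1.09, 1.28], [-1.99, 2.15], [-1.42, 1.44], [-3.14, 3.14]. Speed limits (rad/s): [2.79, 2.79, 3.14, 3.14, 3.14, 3.14].

### API

Orientations are given as a unit quaternion [x, y, z, w].
In Python, from plant import observe, get_image, sign_off gives the robot as it stands. The module is installed in compiled form; this text tells all that it offers.
- The arm moves only by the tool step_arm, never from a script. Its arguments are lists of equal length, an entry for each row: "offset": the shift along the tool's x, y, z as a fraction of full scale, a list of three; "dr": the turn, a rotation vector about the tool's x, y, z as a fraction of full scale, a list of three; "gripper": the opening, from -1 (shut) to 1 (fully open). In form: {"offset": [[x, y, z], ...], "dr": [[rx, ry, rz], ...], "gripper": [gripper, ...]}. A call has exactly 10 rows; each row is the pose to reach, as a shift and turn from the pose commanded when the call began, along the tool's axes at that moment; what a row does not reach only later rows make up. Full scale, the value 1, is 0.4 m for a shift and 60 degrees for a turn. A row lasts 1/10 s, in which the tool goes at most 50 mm and 8.59 degrees, less where a joint would pass 70% of its speed; a pose out of reach is approached as far as the arm can. A call with a number of a shift or a turn outside -1 to 1 is refused whole. A call with a gripper value outside its range is refused whole. The fingers move at their own pace and stop on an object; "force" is the grip in N (left out, the last holds). Time passes only in rows, so rows that repeat a pose let the fingers close, or fill a call up. It gives the time, the measured TCP pose, the force and the opening at its end, in the units of the state.
- observe(): the state, without advancing time (a new reading comes with each control period).
- get_image(name): name is "side" or "top" or "wrist"; returns a dict with "frame" (384x512x3 uint8, blue, green, red), "depth" (384x512 float32, m along the optical axis (not along the pixel's ray), 0 where there is no reading), "K" (3x3 intrinsics, pixels), "distortion" ([k1, k2, p1, p2, k3] as OpenCV has them; the pictures are not rectified), "world_from_camera" (4x4, takes a point from camera to world coordinates). Camera axes: x right, y down, z forward; pixel columns grow to the right and rows downward; lengths in m; the calibration is good to about 2 mm. A picture is of the moment at which its call begins.
- sign_off(): hands the job in, once; it reports no verdict.
The state is a dict: "clock": time; "joint_positions": joint angles; "qvel": joint speeds; "joint_torque": joint torques, N m; "eef_pos": TCP position; "orientation": TCP orientation; "contact_force": force on the tool from outside, world axes, zero at the start; "moment": the same for the moment, N m; "grip_width": opening from 0.0 (shut) to 1.0 (fully open).
Only numpy, scipy, OpenCV 4.12 (cv2) and the standard library are available. Lean on these libraries where they do the work, as an engineer would, in place of code of your own. Each camera call takes 0.05 s, during which the arm holds its last target.

### The job

Get the filter pump ready to be bolted shut: lower the white strainer basket into the open pot until it stands fully down, and let it go (do not drop it in), then fit the grey lid squarely on the mouth with its two forked ears above the two swing bolts. Press the lid down level on its rubber seal with a steady push of about 12 newtons, keep that up for about three seconds and finish while still holding it down, so that a colleague can swing up the bolts and tighten them. Do not slam the lid or force it down onto the hard rim, and leave the other things on the counter where they are.

Things in the scene. Friction and masses are not known exactly. Their poses are not given: they have to be found in the camera images.
- pot_mouth (a point): Centre of the mouth of the pump's black upright strainer pot, at the level of its hard rim, 190 mm above the counter. Mouth 138 mm clear, pot 156 mm outside, inner floor 140 mm below the rim. A grey rubber seal ring (139 mm inside, 153 mm outside) stands 7 mm proud of the rim. Axes as the pump's: z up, +y from the pot to the motor, a swing bolt on the +x and on the -x side.
- pump: The fixed filter pump; origin on the counter under the pot's axis. The motor lies along +y, lower than the rim; a discharge stub 50 mm across stands 142 mm from the pot's axis on +y, its top 5 mm below the rim. The two steel swing bolts hang folded out on the pot's +x and -x sides, to 122 mm from its axis, below the rim. Skid 200 mm wide, from 95 mm before to 405 mm beyond the axis.
- seal (a joint): How far the rubber seal is squeezed, m: 0 free, 0.007 squeezed level with the hard rim. Springy, about 3 N per mm: 12 N squeezes it 4 mm, at 21 N the lid meets the rim.
- lid_handle (a point): Centre of the handle bar on the lid. Bar 100 mm long in y, 16 mm wide in x, 32 mm high (16 mm above and below this point). The cover plate's underside, which rests on the seal, is 26 mm below this point, the spigot's bottom 40 mm below. With the lid on the unsqueezed seal this point is 33 mm above the rim. z is up.
- lid: The loose round grey lid, about 0.32 kg, lying right way up; origin at the centre of its underside. Plate 168 mm across, 10 mm thick; under it a bevelled spigot 122 mm across, 14 mm deep, which enters the mouth. Forked ears with 30 mm slots stick out on +x and -x to 105 mm from the centre; they go over the pump's swing bolts on its +x and -x sides, either way round.
- basket_handle (a point): Centre of the basket's straight crossbar handle: 114 mm long in y, 12 mm wide in x, 14 mm high (7 mm above and below this point), 22 mm free below it down to the basket's top edge, the basket itself open. When the basket stands on the pot's floor this point is 29 mm below the rim. z is up.
- basket: The loose round white strainer basket with dark slots, about 0.16 kg; origin under the centre of its foot, 111 mm below the handle point. 122 mm across at its top flange (82 mm up), 100 mm at its foot. Any turn in the pot will do.
- grease_jar: Bystander: white jar with black lid, 62 mm across, 62 mm high; origin under its centre.
- elbow: Bystander: grey pipe elbow, 64 mm across, 84 mm high, its upper arm 52 mm long; origin under its upright arm.
- ball_valve: Bystander: grey ball valve with black lever, 100 by 66 mm, 84 mm high; origin under its centre.
- gauge: Bystander: round black pressure gauge lying dial up, 62 mm across, 26 mm high; origin under its centre.
- screwdriver: Bystander: red-handled screwdriver lying on the counter.
- seal_carton: Bystander: small carton 75 by 110 by 45 mm; origin under its centre.
- union_nut: Bystander: grey plastic ring nut, 72 mm across, 26 mm high; origin under its centre.
Things that resemble listed ones, but are neither listed nor needed, are in the scene too. Leave any orange look-alike of the lid alone. Leave any red look-alike of the basket alone.

How it is judged:
By the outcome, as a careful person would: the job done as asked, in the order asked, and still so for the second after the job is handed in, while the arm keeps its last pose, push and grip.
It also fails if it takes over 72 s, if anything falls off the work surface, if the arm or the gripper's body presses on something with over 40 N, if the wrist force passes 120 N, or if a joint passes its speed limit or range.

## Working session

There is one attempt and no reset: what is moved stays moved. The work goes in short steps, Python scripts to look and compute and a tool call to move; the robot and the scene stay as the last step left them, time stands still between calls to the robot, and variables do not carry over. Pictures are saved under pics/ and viewed, and the job is handed in when it is done.

Besides the shell and the picture viewer there is one more tool, called after "Request:" as name(argument=value, ...) on one line, values as JSON. step_arm: Moves the arm, as the interface text tells. Shift numbers are shares of 0.4 m and turn numbers shares of 60 degrees, none past 1 either way. Its arguments: {"type":"object","properties":{"offset":{"type":"array","items":{"type":"array","items":{"type":"number"}}},"dr":{"type":"array","items":{"type":"array","items":{"type":"number"}}},"gripper":{"type":"array","items":{"type":"number"}},"force":{"type":"number"}},"required":["offset","dr","gripper"]}

```bash
mkdir -p pics; cat > h.py <<'E'
import numpy as np, cv2
from plant import observe, get_image, sign_off
def grab(name,tag):
    d=get_image(name); cv2.imwrite(f'pics/{tag}.png',d['frame']); np.savez(f'pics/{tag}.npz',**{k:np.array(v) for k,v in d.items()}); return d
def cloud(d):
    h,w=d['depth'].shape; u,v=np.meshgrid(np.arange(w),np.arange(h))
    p=cv2.undistortPoints(np.stack([u,v],-1).reshape(-1,1,2).astype(np.float64),np.array(d['K']),np.array(d['distortion'])).reshape(h,w,2)
    z=d['depth']; c=np.stack([p[...,0]*z,p[...,1]*z,z],-1); T=np.array(d['world_from_camera'])
    return c@T[:3,:3].T+T[:3,3]
E
python3 - <<'E'
from h import *
for n in ['top','side']:
    d=grab(n,n+'0'); print(np.round(d['world_from_camera'],3).tolist())
s=observe(); print(s)
E
```

```text
[[-0.026, -0.996, 0.085, 0.388], [-1.0, 0.027, 0.009, -0.141], [-0.012, -0.085, -0.996, 1.625], [0.0, 0.0, 0.0, 1.0]]
[[0.856, -0.34, 0.39, 0.015], [-0.517, -0.57, 0.639, -0.941], [0.005, -0.748, -0.663, 1.007], [0.0, 0.0, 0.0, 1.0]]
{'clock': 0.1, 'joint_positions': array([ 1.34299419e+00,  2.41319481e-01,  3.92522719e-03,  1.33520543e+00,
       -3.46122661e-05,  1.57078873e+00]), 'qvel': array([ 0.00047065, -0.00176487,  0.00180695,  0.00093374,  0.00079277,
        0.0006965 ]), 'joint_torque': array([-1.19106735e-03, -3.73136222e+01,  2.53010738e+01,  1.08724041e-02,
       -7.54458188e-05,  9.17013836e-06]), 'eef_pos': array([0.11280783, 0.48655869, 0.23053634]), 'orientation': array([ 0.07972863,  0.70258526, -0.08099831,  0.70246464]), 'contact_force': array([0.19311987, 0.12379363, 0.00638249]), 'moment': array([-0.03275677, -0.03154288,  0.02105042]), 'grip_width': 1.0014089954904237}
```

View pics/top0.png

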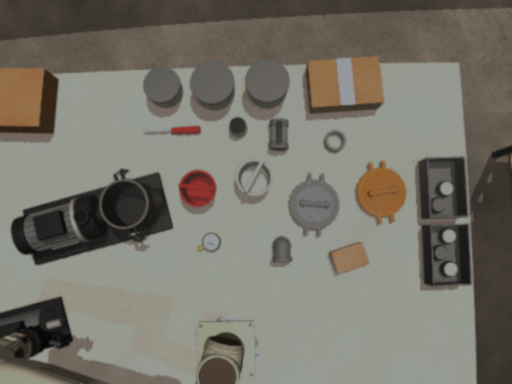

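View pics/side0.png

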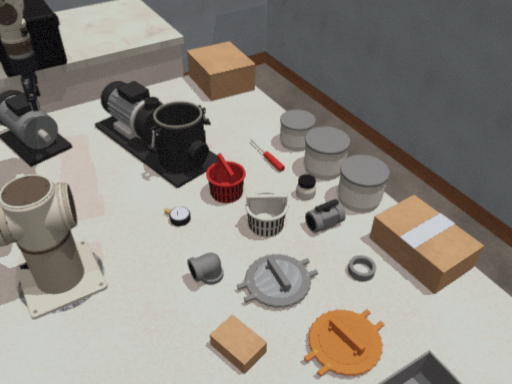

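The top view shows the pot at (126,204), the white basket at (253,180), a red look-alike at (198,188), the grey lid at (314,205) and an orange look-alike at (382,192). The white basket and grey lid match the descriptions. Next I'll measure them and enlarge a crop to confirm.

```bash
cat > m.py <<'E'
from h import *
import sys
d=np.load('pics/top0.npz'); P=cloud(d); f=d['frame']
def roi(u0,u1,v0,v1): return P[v0:v1,u0:u1].reshape(-1,3), f[v0:v1,u0:u1].reshape(-1,3)
def circ(p):
    A=np.c_[2*p,np.ones(len(p))]; s=np.linalg.lstsq(A,(p**2).sum(1),rcond=None)[0]; return s[:2],np.sqrt(s[2]+s[:2]@s[:2])
def bar(q):
    r=cv2.minAreaRect((q[:,:2]*1000).astype(np.float32)); return np.round(r[0],1),np.round(r[1],1),r[2]
print('counter z',np.median(roi(280,300,290,310)[0][:,2]))
# pot
p,c=roi(95,158,172,240); s=p[(p[:,2]>.180)&(p[:,2]<.215)]; print('pot n',len(s),s[:,2].min(),np.percentile(s[:,2],[10,50,90])); 
ctr,r=circ(s[:,:2])
for _ in range(6):
    rr=np.hypot(*(s[:,:2]-ctr).T); s=s[abs(rr-.074)<.009]; ctr,r=circ(s[:,:2])
print('pot',ctr,r,len(s))
# lid
p,c=roi(284,346,168,242); 
for lo,hi in [(.012,.035),(.035,.09)]:
    s=p[(p[:,2]>lo)&(p[:,2]<hi)]; print('lid',lo,len(s),np.percentile(s[:,2],[5,50,95]),bar(s), s.mean(0))
s=p[(p[:,2]>.012)&(p[:,2]<.035)]; print(circ(s[:,:2]))
p,c=roi(228,278,154,206)
for lo,hi in [(.07,.095),(.095,.14)]:
    s=p[(p[:,2]>lo)&(p[:,2]<hi)]; print('bas',lo,len(s),np.percentile(s[:,2],[5,50,95]),bar(s),circ(s[:,:2]))
big=cv2.resize(f[140:250,90:420],None,fx=2.4,fy=2.4,interpolation=cv2.INTER_CUBIC); cv2.imwrite('pics/crop0.png',big)
E
python3 m.py
```

```text
counter z -0.0007139333175563145
pot n 554 0.18006908344900685 [0.18375124 0.19399922 0.1991266 ]
pot [0.48598648 0.28310746] 0.07301783984932801 524
lid 0.012 1919 [0.01714891 0.0236147  0.02970193] (array([ 465.1, -306.9]), array([171.3, 240.4]), 80.48187255859375) [ 0.47849708 -0.30838183  0.02358184]
lid 0.035 185 [0.04004695 0.0546807  0.06434465] (array([ 444. , -261.8]), array([ 79. , 198.8]), 37.86749267578125) [ 0.46891357 -0.29970919  0.05411342]
(array([ 0.4778373 , -0.30755319]), np.float64(0.06457960178068528))
bas 0.07 303 [0.07319364 0.08045263 0.08637528] (array([ 568.6, -110.7]), array([117.2, 118.6]), 88.34957885742188) (array([ 0.56862455, -0.11074563]), np.float64(0.05622030415821915))
bas 0.095 143 [0.11064075 0.11738599 0.12288382] (array([ 568.6, -110.6]), array([ 12.4, 112.8]), 59.93140411376953) (array([ 0.56520788, -0.11530929]), np.float64(0.03389852799005356))
```

View pics/crop0.png

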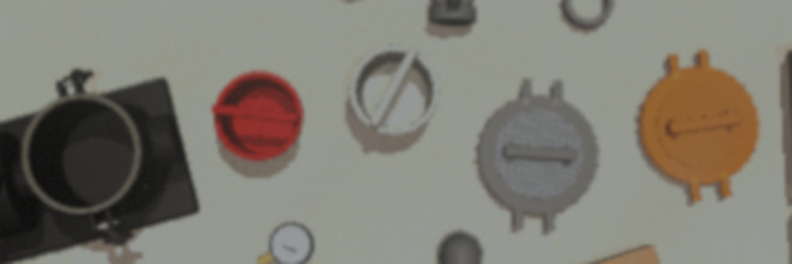

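The crop confirms it: the white basket is at (395,95) and the grey two-eared lid at (537,155). Next I'll refine the lid bar, the ears and the pump yaw.

```bash
cat > m2.py <<'E'
from m import *
print('----')
def pca(q):
    c=q[:,:2].mean(0); w,V=np.linalg.eigh(np.cov((q[:,:2]-c).T)); v=V[:,1]; return c,np.degrees(np.arctan2(v[1],v[0]))%180,np.sqrt(w*12)
def ext(q,c,a):
    a=np.radians(a); e=np.array([np.cos(a),np.sin(a)]); n=np.array([-e[1],e[0]]); x=(q[:,:2]-c)
    l=np.percentile(x@e,[1,99]); m=np.percentile(x@n,[1,99]); return c+e*l.mean()+n*m.mean(), np.diff(l),np.diff(m)
for tag in ['top','side']:
    if tag=='side': P2=cloud(np.load('pics/side0.npz'))
    else: P2=P
    A=P2.reshape(-1,3); A=A[np.isfinite(A).all(1)&(A[:,2]!=0)]
    near=lambda c,r:A[np.hypot(A[:,0]-c[0],A[:,1]-c[1])<r]
    q=near((.478,-.308),.11)
    b=q[(q[:,2]>.042)&(q[:,2]<.08)&(np.hypot(q[:,0]-.478,q[:,1]+.308)<.07)]; c,a,e=pca(b); print(tag,'lidbar',len(b),c,a,ext(b,c,a),np.percentile(b[:,2],[5,50,95]))
    pl=q[(q[:,2]>.013)&(q[:,2]<.034)]; print(' lidall',pl[:,:2].mean(0),pca(pl)[1],'z',np.median(pl[:,2]))
    ears=pl[np.hypot(pl[:,0]-.478,pl[:,1]+.308)>.089]; print(' ears',len(ears),pca(ears)[:2])
    rim=pl[np.hypot(pl[:,0]-.478,pl[:,1]+.308)<.085]; print(' plate',cv2.minEnclosingCircle((rim[:,:2]*1000).astype(np.float32)))
    q=near((.5686,-.1106),.07); b=q[q[:,2]>.1]; c,a,e=pca(b); print(' basbar',len(b),c,a,ext(b,c,a),np.percentile(b[:,2],[5,50,95]))
    fl=q[(q[:,2]>.075)&(q[:,2]<.09)]; print(' flange',circ(fl[:,:2]))
    q=near((.486,.283),.3)
    s=q[(q[:,2]>.188)&(q[:,2]<.205)]; ctr,r=circ(s[:,:2])
    for _ in range(8):
        rr=np.hypot(*(s[:,:2]-ctr).T); s=s[abs(rr-.073)<.007]; ctr,r=circ(s[:,:2])
    print(' pot',ctr,r,len(s),np.percentile(s[:,2],[5,50,95]))
    rr=np.hypot(*(q[:,:2]-ctr).T)
    s=q[(q[:,2]>.08)&(q[:,2]<.189)&(rr>.086)&(rr<.13)]; 
    th=np.degrees(np.arctan2(s[:,1]-ctr[1],s[:,0]-ctr[0])); h,ed=np.histogram(th,36,(-180,180)); print(' bolts',[(int(e),int(k)) for e,k in zip(ed,h) if k])
    s=q[(q[:,2]>.008)&(q[:,2]<.06)]; 
    if len(s)>20: print(' skid',bar(s),np.median(s[:,2]))
d=get_image('wrist'); print(np.round(d['world_from_camera'],3).tolist())
from scipy.spatial.transform import Rotation as R
print(R.from_quat(observe()['orientation']).as_matrix().round(3))
E
python3 m2.py | sed '1,/----/d'
```

```text
top lidbar 157 [ 0.47928141 -0.30901199] 84.64737036559748 (array([ 0.47954248, -0.30881549]), array([0.09893903]), array([0.0161849])) [0.04790421 0.05459774 0.05910329]
 lidall [ 0.47887841 -0.30866228] 175.33736299564825 z 0.023624425662983506
 ears 85 (array([ 0.48620695, -0.30940995]), np.float64(174.10281253588354))
 plate ((478.0741271972656, -307.99273681640625), 84.86103820800781)
 basbar 142 [ 0.56826578 -0.11074213] 150.0318492088363 (array([ 0.56855109, -0.11060661]), array([0.11065927]), array([0.01220168])) [0.11080414 0.11748449 0.12289142]
 flange (array([ 0.56878626, -0.11069795]), np.float64(0.05637724814060033))
 pot [0.46275329 0.36977185] 0.07151499663452382 21 [0.18922395 0.19510321 0.19918689]
 bolts [(-140, 2), (-130, 44), (-120, 30), (-110, 1), (-50, 19), (-40, 72), (-30, 56), (50, 9), (60, 40), (70, 49), (80, 82), (90, 94), (100, 101), (110, 109), (120, 77), (130, 61), (140, 53), (150, 5)]
 skid (array([486.2, 272.9]), array([581.5, 587.2]), 57.17039489746094) 0.020429770061535124
side lidbar 269 [ 0.47698969 -0.31039557] 84.7157671481413 (array([ 0.47900209
[... 436 characters left out ...]
[0.0150534])) [0.10534668 0.11576156 0.12137216]
 flange (array([ 0.56797224, -0.10937448]), np.float64(0.056600218460016546))
 pot [0.45704466 0.35118089] 0.0728023561116433 30 [0.18827389 0.19266103 0.19828887]
 bolts [(-150, 1), (-140, 35), (-130, 122), (-120, 162), (-110, 198), (-100, 96), (-40, 25), (-30, 74), (-20, 55), (60, 6), (70, 5), (80, 4), (90, 8), (100, 27), (110, 48), (120, 61), (130, 116), (140, 22)]
 skid (array([479.5, 235. ]), array([506.3, 569.4]), 65.92996215820312) 0.02138100213470373
[[0.225, 0.941, 0.252, 0.048], [0.974, -0.217, -0.06, 0.501], [-0.002, 0.259, -0.966, 0.374], [0.0, 0.0, 0.0, 1.0]]
[[-0.     0.226  0.974]
 [-0.002  0.974 -0.226]
 [-1.    -0.002  0.   ]]
```

```bash
cat > m3.py <<'E'
from m import *
print('----')
for tag in ['top','side']:
    A=cloud(np.load(f'pics/{tag}0.npz')).reshape(-1,3); A=A[np.isfinite(A).all(1)]
    near=lambda c,r:A[np.hypot(A[:,0]-c[0],A[:,1]-c[1])<r]
    ctr=np.array([.486,.283]); s=near(ctr,.09); s=s[(s[:,2]>.186)&(s[:,2]<.206)]
    for _ in range(8):
        rr=np.hypot(*(s[:,:2]-ctr).T); s=s[abs(rr-.073)<.008]; ctr,r=circ(s[:,:2])
    print(tag,'pot',ctr,r,len(s),np.percentile(s[:,2],[5,50,95]))
    q=near(ctr,.13); rr=np.hypot(*(q[:,:2]-ctr).T); th=np.degrees(np.arctan2(q[:,1]-ctr[1],q[:,0]-ctr[0]))
    for lo,hi in [(.06,.1),(.1,.14),(.14,.189)]:
        s=(q[:,2]>lo)&(q[:,2]<hi)&(rr>.088); h,ed=np.histogram(th[s],36,(-180,180)); print(' bolts',lo,[(int(e),int(k)) for e,k in zip(ed,h) if k])
f=d['frame']; cv2.imwrite('pics/crop1.png',cv2.resize(f[155:275,5:185],None,fx=4.4,fy=4.4,interpolation=cv2.INTER_CUBIC))
# skid: points z 8..35 mm around
q=P[170:270,10:180].reshape(-1,3); g=f[170:270,10:180].reshape(-1,3).max(1)
s=q[(q[:,2]>.008)&(q[:,2]<.035)&(g<60)]; print('skid',len(s),bar(s),np.median(s[:,2]))
s=q[(q[:,2]>.008)&(g<60)]; print('all',len(s),bar(s))
E
python3 m3.py | sed '1,/----/d'
```

```text
top pot [0.48610046 0.28344926] 0.07303141013200408 461 [0.18730933 0.19489039 0.20068045]
 bolts 0.06 [(-100, 6), (-90, 5), (-80, 10), (-70, 6), (-60, 1), (70, 10), (80, 24), (110, 13), (120, 25), (130, 2)]
 bolts 0.1 [(-180, 13), (-170, 35), (-160, 6), (-100, 19), (-90, 39), (-80, 34), (-70, 34), (-60, 10), (0, 14), (10, 18), (20, 6), (70, 9), (80, 32), (90, 39), (100, 45), (110, 54), (120, 37), (130, 4)]
 bolts 0.14 [(-180, 18), (-170, 20), (-160, 14), (0, 20), (10, 19), (20, 10), (80, 19), (90, 47), (100, 56), (110, 44), (120, 14)]
side pot [0.48460033 0.28264213] 0.07319887969308794 435 [0.18694563 0.19341889 0.19838675]
 bolts 0.06 [(-100, 16), (-90, 31), (-80, 36), (-70, 31), (-60, 8), (110, 2), (120, 41), (130, 1)]
 bolts 0.1 [(-180, 9), (-170, 44), (-160, 8), (-100, 29), (-90, 56), (-80, 51), (-70, 39), (-60, 4), (0, 15), (10, 35), (110, 41), (120, 42), (130, 1)]
 bolts 0.14 [(-180, 25), (-170, 35), (-160, 16), (0, 23), (10, 9), (20, 4), (90, 10), (100, 55), (110, 44), (120, 11)]
skid 2120 (array([447.6, 434.4]), array([196., 496.]), 13.415184020996094) 0.017424755967518468
all 7076 (array([470.5, 281.2]), array([259.3, 821.1]), 6.478609085083008)
```

View pics/crop1.png

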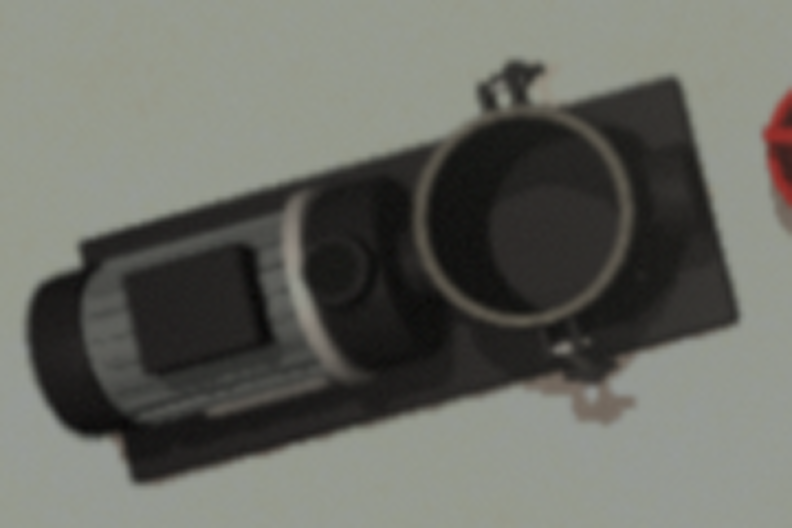

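```bash
cat > go.py <<'E'
import sys
from h import *
from scipy.spatial.transform import Rotation as R
# usage: go.py x y z psi -> fractions from current measured pose
def go(x,y,z,psi):
    s=observe(); M=R.from_quat(s['orientation']); a=np.radians(psi)
    c,n=np.cos(a),np.sin(a); T=R.from_matrix(np.array([[0,c,n],[0,n,-c],[-1,0,0]]))
    o=M.inv().apply(np.array([x,y,z])-s['eef_pos'])/.4; r=(M.inv()*T).as_rotvec(degrees=True)/60
    print('t',round(s['clock'],2),'at',s['eef_pos'].round(4),'psi',np.degrees(np.arctan2(M.as_matrix()[1,1],M.as_matrix()[0,1])).round(2),'F',s['contact_force'].round(2),'g',round(s['grip_width'],3),'q',s['joint_positions'].round(2))
    print('off',o.round(4),'dr',r.round(4))
if __name__=='__main__': go(*map(float,sys.argv[1:5]))
E
python3 go.py .34 .188 .27 65; python3 go.py .5686 -.1107 .25 60
```

```text
t 0.15 at [0.1128 0.4866 0.2306] psi 76.95 F [ 1.13 -0.63  0.11] g 1.001 q [ 1.34  0.24  0.    1.34 -0.    1.57]
off [-0.0975 -0.5991  0.7219] dr [0.1991 0.0002 0.0016]
t 0.15 at [0.1128 0.4866 0.2306] psi 76.95 F [ 1.13 -0.63  0.11] g 1.001 q [ 1.34  0.24  0.    1.34 -0.    1.57]
off [-0.0465 -1.1974  1.4473] dr [2.825e-01 2.000e-04 1.600e-03]
```

Request:
step_arm(offset=[[-0.05,-0.03,0.04],[-0.1,-0.09,0.11],[-0.1,-0.17,0.2],[-0.1,-0.25,0.3],[-0.1,-0.33,0.4],[-0.1,-0.41,0.5],[-0.1,-0.49,0.59],[-0.1,-0.57,0.69],[-0.1,-0.65,0.79],[-0.1,-0.73,0.88]], dr=[[0,0,0],[0.03,0,0],[0.06,0,0],[0.09,0,0],[0.12,0,0],[0.15,0,0],[0.18,0,0],[0.21,0,0],[0.25,0,0],[0.28,0,0]], gripper=[1,1,1,1,1,1,1,1,1,1])

```text
clock: 1.15
eef_pos: [0.3893, 0.1233, 0.2713]
orientation: [0.183, 0.683, -0.182, 0.683]
contact_force: [1.1, 1.0, 1.1]
grip_width: 1.002
```

```bash
python3 go.py .5686 -.1107 .2 60
```

```text
t 1.15 at [0.3893 0.1233 0.2713] psi 60.07 F [1.13 0.99 1.08] g 1.002 q [ 0.31  0.04 -0.13  1.4   0.    0.83]
off [ 0.1782 -0.2834  0.6803] dr [ 0.0011  0.0002 -0.0005]
```

Request:
step_arm(offset=[[0,-0.03,0.07],[0.0,-0.06,0.15],[0.0,-0.1,0.24],[0.0,-0.14,0.33],[0.0,-0.18,0.42],[0.03,-0.22,0.52],[0.08,-0.25,0.6],[0.13,-0.275,0.66],[0.178,-0.283,0.68],[0.178,-0.283,0.68]], dr=[[0,0,0],[0,0,0],[0,0,0],[0,0,0],[0,0,0],[0,0,0],[0,0,0],[0,0,0],[0,0,0],[0,0,0]], gripper=[1,1,1,1,1,1,1,1,1,1])

```text
clock: 2.15
eef_pos: [0.5664, -0.1093, 0.196]
orientation: [0.183, 0.686, -0.183, 0.68]
contact_force: [-0.4, 1.3, 0.7]
grip_width: 0.999
```

```bash
python3 go.py .5686 -.1107 .092 60; python3 -c "
from h import *
grab('wrist','w1')"
```

```text
t 2.15 at [ 0.5664 -0.1093  0.196 ] psi 60.03 F [-0.42  1.26  0.69] g 0.999 q [-0.19  0.42  0.16  1.32 -0.    0.33]
off [0.2601 0.0005 0.0083] dr [ 0.0005 -0.0066  0.0024]
```

View pics/w1.png

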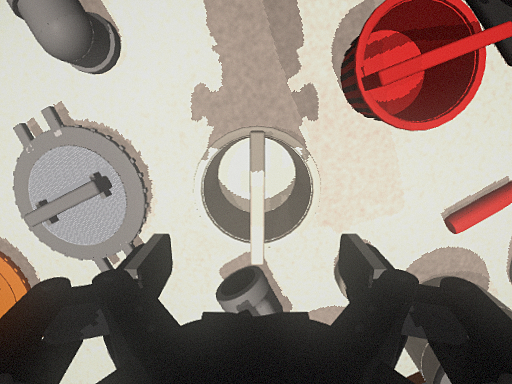

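The bar is centred between the jaws at column 257 and runs square to them. I'll descend and grip.

Request:
step_arm(offset=[[0.03,0,0],[0.08,0,0.004],[0.13,0,0.004],[0.18,0,0.004],[0.22,0,0.004],[0.25,0,0.004],[0.258,0,0.004],[0.258,0,0.004],[0.258,0,0.004],[0.258,0,0.004]], dr=[[0,0,0],[0,0,0],[0,0,0],[0,0,0],[0,0,0],[0,0,0],[0,0,0],[0,0,0],[0,0,0],[0,0,0]], gripper=[1,1,1,1,1,1,1,-1,-1,-1], force=50)

```text
clock: 3.2
eef_pos: [0.5702, -0.1093, 0.098]
orientation: [0.182, 0.683, -0.182, 0.684]
contact_force: [-0.2, -0.6, -0.6]
grip_width: 0.513
```

Request:
step_arm(offset=[[0,0,0],[0,0,0],[0,0,0],[0,0,0],[0,0,0],[0,0,0],[-0.02,0,0],[-0.05,0,0],[-0.08,0,0],[-0.1,0,0]], dr=[[0,0,0],[0,0,0],[0,0,0],[0,0,0],[0,0,0],[0,0,0],[0,0,0],[0,0,0],[0,0,0],[0,0,0]], gripper=[-1,-1,-1,-1,-1,-1,-1,-1,-1,-1])

```text
clock: 4.2
eef_pos: [0.5701, -0.1092, 0.1386]
orientation: [0.182, 0.683, -0.182, 0.684]
contact_force: [0.2, 0.2, -0.9]
grip_width: 0.13
```

```bash
python3 go.py .5686 -.1107 .35 60; python3 -c "
from h import *
grab('wrist','w2')"
```

```text
t 4.2 at [ 0.5701 -0.1092  0.1386] psi 60.16 F [ 0.17  0.17 -0.9 ] g 0.13 q [-0.19  0.45  0.06  1.18  0.    0.33]
off [-5.285e-01 -4.800e-03 -4.000e-04] dr [ 0.0027  0.0015 -0.0008]
```

View pics/w2.png

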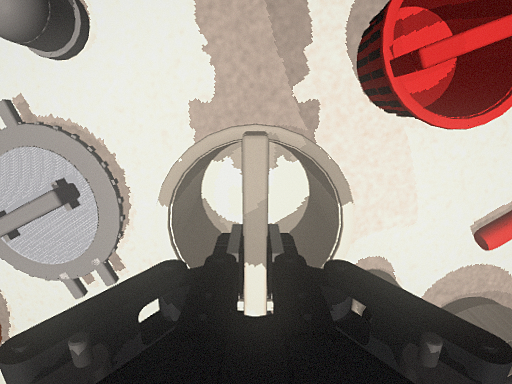

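The basket is held: the opening reads 11 mm and the bar runs between the pads at (257,230). I'll lift it clear and carry it over.

Request:
step_arm(offset=[[-0.03,0,0],[-0.09,0,0],[-0.16,0,0],[-0.24,0,0],[-0.32,0,0],[-0.4,0,0],[-0.46,0,0],[-0.5,0,0],[-0.51,0,0],[-0.51,0,0]], dr=[[0,0,0],[0,0,0],[0,0,0],[0,0,0],[0,0,0],[0,0,0],[0,0,0],[0,0,0],[0,0,0],[0,0,0]], gripper=[-1,-1,-1,-1,-1,-1,-1,-1,-1,-1])

```text
clock: 5.25
eef_pos: [0.5695, -0.1092, 0.3414]
orientation: [0.182, 0.683, -0.182, 0.684]
contact_force: [0.5, -0.1, -1.8]
grip_width: 0.127
```

```bash
python3 go.py .486 .284 .34 60
```

```text
t 5.25 at [ 0.5695 -0.1092  0.3414] psi 60.15 F [ 0.51 -0.07 -1.79] g 0.127 q [-0.19  0.4   0.51  1.68  0.    0.33]
off [ 0.0032  0.7487 -0.6705] dr [ 0.0025  0.001  -0.0004]
```

Request:
step_arm(offset=[[0,0.02,-0.018],[0,0.06,-0.054],[0,0.12,-0.107],[0,0.2,-0.179],[0,0.28,-0.25],[0,0.36,-0.322],[0,0.44,-0.394],[0,0.52,-0.465],[0,0.6,-0.537],[0,0.66,-0.591]], dr=[[0,0,0],[0,0,0],[0,0,0],[0,0,0],[0,0,0],[0,0,0],[0,0,0],[0,0,0],[0,0,0],[0,0,0]], gripper=[-1,-1,-1,-1,-1,-1,-1,-1,-1,-1])

```text
clock: 6.25
eef_pos: [0.4937, 0.2401, 0.3394]
orientation: [0.181, 0.684, -0.182, 0.682]
contact_force: [0.7, -0.2, -1.2]
grip_width: 0.13
```

```bash
python3 go.py .486 .284 .34 60
```

```text
t 6.25 at [0.4937 0.2401 0.3394] psi 60.27 F [ 0.75 -0.24 -1.15] g 0.13 q [0.45 0.33 0.41 1.65 0.   0.97]
off [-0.0016  0.0858 -0.0711] dr [ 0.0046 -0.0023  0.0019]
```

Request:
step_arm(offset=[[0,0.04,-0.036],[0,0.065,-0.058],[0,0.083,-0.074],[0,0.088,-0.079],[0,0.088,-0.079],[0,0.088,-0.079],[0,0.088,-0.079],[0,0.088,-0.079],[0,0.088,-0.079],[0,0.088,-0.079]], dr=[[0,0,0],[0,0,0],[0,0,0],[0,0,0],[0,0,0],[0,0,0],[0,0,0],[0,0,0],[0,0,0],[0,0,0]], gripper=[-1,-1,-1,-1,-1,-1,-1,-1,-1,-1])

```text
clock: 7.25
eef_pos: [0.486, 0.2834, 0.341]
orientation: [0.182, 0.683, -0.182, 0.683]
contact_force: [-0.4, -0.5, -1.7]
grip_width: 0.129
```

```bash
python3 go.py .486 .284 .16 60; python3 -c "
from h import *
grab('wrist','w3');d=grab('top','t3'); cv2.imwrite('pics/t3c.png',cv2.resize(d['frame'][130:260,60:200],None,fx=4,fy=4))"
```

```text
t 7.25 at [0.486  0.2834 0.341 ] psi 60.12 F [-0.45 -0.47 -1.68] g 0.129 q [ 0.53  0.36  0.45  1.66 -0.    1.05]
off [ 0.4525  0.0012 -0.0008] dr [ 0.0021  0.0001 -0.0001]
```

View pics/w3.png

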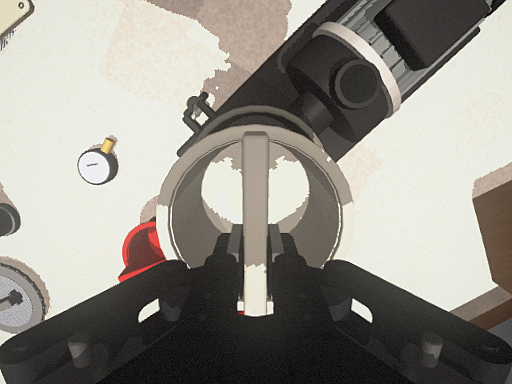

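View pics/t3c.png

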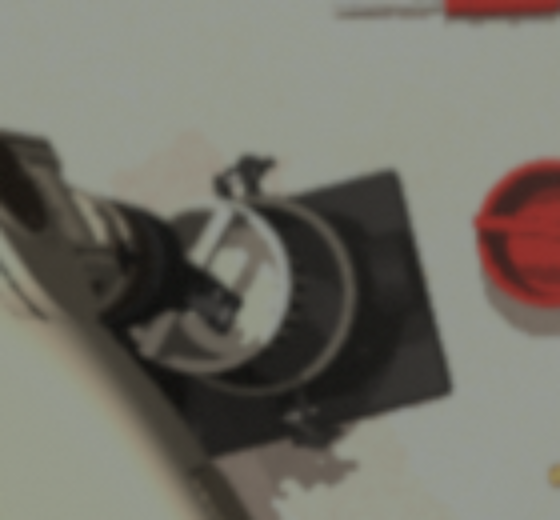

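```bash
python3 - <<'E'
from m import circ
from h import *
for t in ['t3','w3']:
    P=cloud(np.load(f'pics/{t}.npz')); A=P.reshape(-1,3); c=np.array([.486,.2834])
    s=A[(abs(A[:,2]-.324)<.006)]
    for k in range(10):
        r=np.hypot(*(s[:,:2]-c).T); g=s[(r>.048)&(r<.068)]; c,rad=circ(g[:,:2])
    print(t,'flange',c,rad,len(g),np.median(g[:,2]))
    # rim visible
    s=A[(A[:,2]>.188)&(A[:,2]<.205)]; c=np.array([.486,.283])
    for k in range(8):
        r=np.hypot(*(s[:,:2]-c).T); g=s[abs(r-.073)<.009]; c,rad=circ(g[:,:2])
    print('rim',c,rad,len(g))
E
```

```text
counter z -0.0007139333175563145
pot n 554 0.18006908344900685 [0.18375124 0.19399922 0.1991266 ]
pot [0.48598648 0.28310746] 0.07301783984932801 524
lid 0.012 1919 [0.01714891 0.0236147  0.02970193] (array([ 465.1, -306.9]), array([171.3, 240.4]), 80.48187255859375) [ 0.47849708 -0.30838183  0.02358184]
lid 0.035 185 [0.04004695 0.0546807  0.06434465] (array([ 444. , -261.8]), array([ 79. , 198.8]), 37.86749267578125) [ 0.46891357 -0.29970919  0.05411342]
(array([ 0.4778373 , -0.30755319]), np.float64(0.06457960178068528))
bas 0.07 303 [0.07319364 0.08045263 0.08637528] (array([ 568.6, -110.7]), array([117.2, 118.6]), 88.34957885742188) (array([ 0.56862455, -0.11074563]), np.float64(0.05622030415821915))
bas 0.095 143 [0.11064075 0.11738599 0.12288382] (array([ 568.6, -110.6]), array([ 12.4, 112.8]), 59.93140411376953) (array([ 0.56520788, -0.11530929]), np.float64(0.03389852799005356))
t3 flange [0.48600054 0.28178935] 0.05702784510036586 268 0.32455394636403223
rim [0.48629788 0.28502118] 0.07355893469059635 264
w3 flange [0.48253441 0.28395951] 0.05501899446689695 6354 0.32620540422450484
rim [0.48179699 0.28703015] 0.07017771543437103 1316
```

Request:
step_arm(offset=[[0.02,0.0035,-0.002],[0.06,0.0035,-0.002],[0.11,0.0035,-0.002],[0.16,0.0035,-0.002],[0.21,0.0035,-0.002],[0.26,0.0035,-0.002],[0.31,0.0035,-0.002],[0.36,0.0035,-0.002],[0.4,0.0035,-0.002],[0.42,0.0035,-0.002]], dr=[[0,0,0],[0,0,0],[0,0,0],[0,0,0],[0,0,0],[0,0,0],[0,0,0],[0,0,0],[0,0,0],[0,0,0]], gripper=[-1,-1,-1,-1,-1,-1,-1,-1,-1,-1])

```text
clock: 8.35
eef_pos: [0.4847, 0.2847, 0.1705]
orientation: [0.181, 0.684, -0.183, 0.682]
contact_force: [0.7, 0.3, -1.8]
grip_width: 0.127
```

```bash
python3 go.py .486 .285 .1486 60
```

```text
t 8.35 at [0.4847 0.2847 0.1705] psi 60.16 F [ 0.71  0.28 -1.78] g 0.127 q [0.53 0.4  0.07 1.24 0.   1.05]
off [0.0548 0.0024 0.0027] dr [ 0.0026 -0.0017  0.003 ]
```

Request:
step_arm(offset=[[0.01,0,0],[0.02,0,0],[0.03,0,0],[0.035,0,0],[0.04,0,0],[0.044,0,0],[0.047,0,0],[0.05,0,0],[0.05,0,0],[0.05,0,0]], dr=[[0,0,0],[0,0,0],[0,0,0],[0,0,0],[0,0,0],[0,0,0],[0,0,0],[0,0,0],[0,0,0],[0,0,0]], gripper=[-1,-1,-1,-1,-1,-1,-1,-1,-1,-1])

```text
clock: 9.35
eef_pos: [0.4859, 0.2853, 0.1529]
orientation: [0.182, 0.683, -0.182, 0.683]
contact_force: [-0.1, -0.4, -1.3]
grip_width: 0.128
```

Request:
step_arm(offset=[[0.002,0,0],[0.004,0,0],[0.006,0,0],[0.008,0,0],[0.008,0,0],[0.008,0,0],[0.008,0,0],[0.008,0,0],[0.008,0,0],[0.008,0,0]], dr=[[0,0,0],[0,0,0],[0,0,0],[0,0,0],[0,0,0],[0,0,0],[0,0,0],[0,0,0],[0,0,0],[0,0,0]], gripper=[-1,-1,-1,-1,-1,-1,-1,-1,-1,-1])

```text
clock: 10.35
eef_pos: [0.4859, 0.2853, 0.1497]
orientation: [0.182, 0.683, -0.182, 0.683]
contact_force: [-0.4, 0.1, -0.7]
grip_width: 0.129
```

Request:
step_arm(offset=[[0.001,0,0],[0.002,0,0],[0.003,0,0],[0.004,0,0],[0.005,0,0],[0.005,0,0],[0.005,0,0],[0.005,0,0],[0.005,0,0],[0.005,0,0]], dr=[[0,0,0],[0,0,0],[0,0,0],[0,0,0],[0,0,0],[0,0,0],[0,0,0],[0,0,0],[0,0,0],[0,0,0]], gripper=[-1,-1,-1,-1,-1,-1,-1,-1,-1,-1])

```text
clock: 11.35
eef_pos: [0.4859, 0.2853, 0.1478]
orientation: [0.182, 0.683, -0.182, 0.683]
contact_force: [-0.3, -0.2, -1.5]
grip_width: 0.125
```

```bash
python3 go.py .486 .285 .1486 60
```

```text
t 11.35 at [0.4859 0.2853 0.1478] psi 60.15 F [-0.32 -0.2  -1.48] g 0.125 q [0.53 0.41 0.03 1.18 0.   1.05]
off [-0.0021 -0.0005  0.0005] dr [ 0.0024  0.     -0.0001]
```

Request:
step_arm(offset=[[0.001,0,0],[0.002,0,0],[0.003,0,0],[0.004,0,0],[0.005,0,0],[0.006,0,0],[0.006,0,0],[0.006,0,0],[0.006,0,0],[0.006,0,0]], dr=[[0,0,0],[0,0,0],[0,0,0],[0,0,0],[0,0,0],[0,0,0],[0,0,0],[0,0,0],[0,0,0],[0,0,0]], gripper=[-1,-1,-1,-1,-1,-1,-1,-1,-1,-1])

```text
clock: 12.35
eef_pos: [0.486, 0.2853, 0.1474]
orientation: [0.183, 0.683, -0.182, 0.684]
contact_force: [-3.2, -2.1, 10.7]
grip_width: 0.122
```

```bash
python3 go.py .486 .285 .1486 60;  python3 -c "
from h import *
grab('wrist','w4')"
```

```text
t 12.35 at [0.486  0.2853 0.1474] psi 60.15 F [-3.21 -2.1  10.7 ] g 0.122 q [0.53 0.41 0.02 1.18 0.   1.05]
off [-0.003  -0.0006  0.0005] dr [ 0.0025  0.0008 -0.0015]
```

View pics/w4.png

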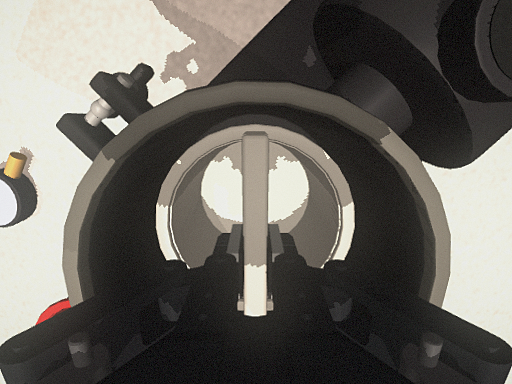

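The floor carries the load (about 11 N up at z 0.1474, expected 0.1486). The basket sits centred within the rim. I'll ease off and then release.

Request:
step_arm(offset=[[-0.002,0,0],[-0.004,0,0],[-0.004,0,0],[-0.004,0,0],[-0.004,0,0],[-0.004,0,0],[-0.004,0,0],[-0.004,0,0],[-0.004,0,0],[-0.004,0,0]], dr=[[0,0,0],[0,0,0],[0,0,0],[0,0,0],[0,0,0],[0,0,0],[0,0,0],[0,0,0],[0,0,0],[0,0,0]], gripper=[-1,-1,-1,0.1,0.1,0.1,0.1,0.1,0.1,0.1])

```text
clock: 13.4
eef_pos: [0.4859, 0.2853, 0.1468]
orientation: [0.182, 0.683, -0.182, 0.683]
contact_force: [-0.5, -0.2, 0.7]
grip_width: 0.55
```

```bash
python3 go.py .486 .285 .32 60
```

```text
t 13.4 at [0.4859 0.2853 0.1468] psi 60.15 F [-0.52 -0.17  0.74] g 0.55 q [0.53 0.41 0.03 1.18 0.   1.05]
off [-0.4329 -0.0005  0.0005] dr [ 0.0025 -0.      0.0001]
```

Request:
step_arm(offset=[[-0.01,0,0],[-0.03,0,0],[-0.07,0,0],[-0.12,0,0],[-0.18,0,0],[-0.24,0,0],[-0.3,0,0],[-0.34,0,0],[-0.35,0,0],[-0.35,0,0]], dr=[[0,0,0],[0,0,0],[0,0,0],[0,0,0],[0,0,0],[0,0,0],[0,0,0],[0,0,0],[0,0,0],[0,0,0]], gripper=[0.1,0.1,0.1,0.1,0.1,0.1,0.1,0.3,0.6,0.6])

```text
clock: 14.4
eef_pos: [0.4862, 0.2855, 0.2879]
orientation: [0.183, 0.683, -0.182, 0.684]
contact_force: [-0.5, 0.7, -1.0]
grip_width: 0.8
```

```bash
python3 go.py .48 -.02 .28 27;  python3 - <<'E'
from h import *
d=grab('wrist','w5'); A=cloud(d).reshape(-1,3)
q=A[(np.hypot(A[:,0]-.486,A[:,1]-.285)<.06)&(A[:,2]>.15)&(A[:,2]<.185)]
print(len(q),np.percentile(q[:,2],[5,50,95]),cv2.minAreaRect((q[:,:2]*1000).astype(np.float32)))
E
```

```text
t 14.4 at [0.4862 0.2855 0.2879] psi 60.15 F [-0.54  0.7  -1.  ] g 0.8 q [0.53 0.36 0.31 1.52 0.   1.05]
off [ 0.0189 -0.6702  0.3666] dr [ 5.525e-01  5.000e-04 -2.000e-03]
1460 [0.16741314 0.16897182 0.17019634] ((483.979736328125, 284.51123046875), (11.986102104187012, 114.32711791992188), 60.398494720458984)
```

View pics/w5.png

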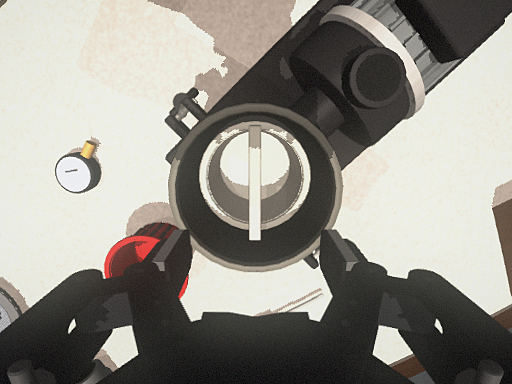

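The basket stands down and released: its bar top measures 0.169 against 0.168 expected, and it is level. Now to the lid.

```bash
python3 - <<'E'
from h import *
from m import circ
A=cloud(np.load('pics/w5.npz')).reshape(-1,3)
c=np.array([.484,.284]); s=A[(A[:,2]>.188)&(A[:,2]<.203)]
for k in range(10):
    r=np.hypot(*(s[:,:2]-c).T); g=s[abs(r-.073)<.006]; c,rad=circ(g[:,:2])
print('rim',c,rad,len(g),np.median(g[:,2]))
E
```

```text
counter z -0.0007139333175563145
pot n 554 0.18006908344900685 [0.18375124 0.19399922 0.1991266 ]
pot [0.48598648 0.28310746] 0.07301783984932801 524
lid 0.012 1919 [0.01714891 0.0236147  0.02970193] (array([ 465.1, -306.9]), array([171.3, 240.4]), 80.48187255859375) [ 0.47849708 -0.30838183  0.02358184]
lid 0.035 185 [0.04004695 0.0546807  0.06434465] (array([ 444. , -261.8]), array([ 79. , 198.8]), 37.86749267578125) [ 0.46891357 -0.29970919  0.05411342]
(array([ 0.4778373 , -0.30755319]), np.float64(0.06457960178068528))
bas 0.07 303 [0.07319364 0.08045263 0.08637528] (array([ 568.6, -110.7]), array([117.2, 118.6]), 88.34957885742188) (array([ 0.56862455, -0.11074563]), np.float64(0.05622030415821915))
bas 0.095 143 [0.11064075 0.11738599 0.12288382] (array([ 568.6, -110.6]), array([ 12.4, 112.8]), 59.93140411376953) (array([ 0.56520788, -0.11530929]), np.float64(0.03389852799005356))
rim [0.48376399 0.28590719] 0.0716633090365023 5478 0.19745074590847012
```

Request:
step_arm(offset=[[0,-0.03,0.015],[0,-0.1,0.055],[0,-0.19,0.105],[0,-0.28,0.155],[0,-0.37,0.205],[0,-0.47,0.255],[0,-0.57,0.31],[0,-0.67,0.366],[0,-0.77,0.42],[0,-0.87,0.475]], dr=[[0,0,0],[0.05,0,0],[0.12,0,0],[0.2,0,0],[0.29,0,0],[0.38,0,0],[0.47,0,0],[0.56,0,0],[0.65,0,0],[0.74,0,0]], gripper=[0.6,0.6,0.6,0.6,0.6,0.6,0.6,0.6,0.6,0.6])

```text
clock: 15.45
eef_pos: [0.4758, -0.1134, 0.2859]
orientation: [0.428, 0.563, -0.428, 0.562]
contact_force: [1.3, -0.5, 0.2]
grip_width: 0.806
```

```bash
python3 go.py .479 -.3085 .18 -5.3
```

```text
t 15.45 at [ 0.4758 -0.1134  0.2859] psi 15.5 F [ 1.29 -0.5   0.19] g 0.806 q [-0.23  0.2   0.1   1.47 -0.    1.07]
off [ 0.2647 -0.1222  0.4724] dr [ 0.3467 -0.0004  0.0019]
```

Request:
step_arm(offset=[[0,-0.015,0.06],[0,-0.04,0.16],[0,-0.065,0.25],[0.02,-0.09,0.34],[0.06,-0.11,0.42],[0.12,-0.12,0.46],[0.18,-0.122,0.471],[0.24,-0.122,0.471],[0.264,-0.122,0.471],[0.264,-0.122,0.471]], dr=[[0.06,0,0],[0.13,0,0],[0.2,0,0],[0.27,0,0],[0.32,0,0],[0.345,0,0],[0.345,0,0],[0.345,0,0],[0.345,0,0],[0.345,0,0]], gripper=[0.6,0.6,0.6,0.6,0.6,0.6,0.6,0.6,0.6,0.6])

```text
clock: 16.45
eef_pos: [0.4796, -0.3051, 0.179]
orientation: [-0.521, -0.48, 0.522, -0.476]
contact_force: [0.4, -0.1, 0.2]
grip_width: 0.799
```

```bash
python3 go.py .479 -.3085 .031 -5.3;python3 -c "
from h import *
grab('wrist','w6')"
```

```text
t 16.45 at [ 0.4796 -0.3051  0.179 ] psi -4.98 F [ 0.39 -0.11  0.23] g 0.799 q [-0.57  0.41  0.1   1.27 -0.    1.09]
off [0.3701 0.0009 0.0096] dr [ 0.0053 -0.0022  0.0046]
```

View pics/w6.png

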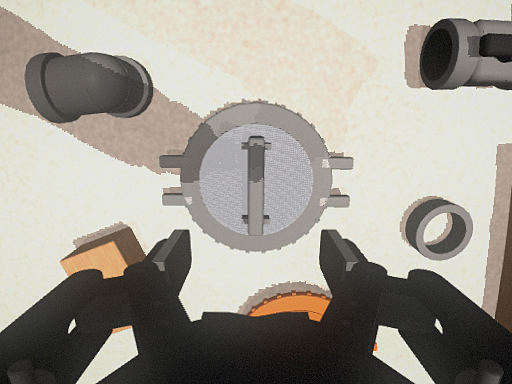

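The grey lid's bar is at column 256, upright and centred between the pads. I'll descend.

Request:
step_arm(offset=[[0.03,0,0.001],[0.08,0,0.001],[0.14,0,0.001],[0.2,0,0.001],[0.26,0,0.001],[0.31,0,0.001],[0.345,0,0.001],[0.355,0,0.001],[0.36,0,0.001],[0.36,0,0.001]], dr=[[0,0,0],[0,0,0],[0,0,0],[0,0,0],[0,0,0],[0,0,0],[0,0,0],[0,0,0],[0,0,0],[0,0,0]], gripper=[0.6,0.6,0.6,0.6,0.6,0.6,0.6,0.6,0.6,0.6])

```text
clock: 17.5
eef_pos: [0.4823, -0.3064, 0.0381]
orientation: [0.521, 0.477, -0.521, 0.479]
contact_force: [-0.3, -0.9, -0.5]
grip_width: 0.8
```

```bash
python3 go.py .479 -.3085 .029 -5.3
```

```text
t 17.5 at [ 0.4823 -0.3064  0.0381] psi -4.94 F [-0.33 -0.86 -0.55] g 0.8 q [-0.57  0.53 -0.1   0.94 -0.    1.09]
off [ 0.0228 -0.0078  0.0059] dr [ 0.0061  0.0008 -0.0014]
```

Request:
step_arm(offset=[[0.005,-0.004,0.003],[0.01,-0.006,0.003],[0.015,-0.006,0.003],[0.02,-0.006,0.003],[0.021,-0.006,0.003],[0.021,-0.006,0.003],[0.021,-0.006,0.003],[0.021,-0.006,0.003],[0.021,-0.006,0.003],[0.021,-0.006,0.003]], dr=[[0.005,0,0],[0.005,0,0],[0.005,0,0],[0.005,0,0],[0.005,0,0],[0.005,0,0],[0.005,0,0],[0.005,0,0],[0.005,0,0],[0.005,0,0]], gripper=[0.6,0.6,0.6,0.6,0.6,-1,-1,-1,-1,-1], force=80)

```text
clock: 18.5
eef_pos: [0.4793, -0.3072, 0.0292]
orientation: [0.522, 0.476, -0.522, 0.477]
contact_force: [-0.6, -0.4, 2.0]
grip_width: 0.171
```

Request:
step_arm(offset=[[0,0,0],[0,0,0],[0,0,0],[0,0,0],[0,0,0],[-0.01,0,0],[-0.03,0,0],[-0.05,0,0],[-0.07,0,0],[-0.08,0,0]], dr=[[0,0,0],[0,0,0],[0,0,0],[0,0,0],[0,0,0],[0,0,0],[0,0,0],[0,0,0],[0,0,0],[0,0,0]], gripper=[-1,-1,-1,-1,-1,-1,-1,-1,-1,-1])

```text
clock: 19.5
eef_pos: [0.4796, -0.3075, 0.0621]
orientation: [0.523, 0.476, -0.522, 0.477]
contact_force: [0.7, 0.0, -3.0]
grip_width: 0.173
```

```bash
python3 go.py .479 -.3085 .3 -5.3;python3 -c "
from h import *
grab('wrist','w7')"
```

```text
t 19.5 at [ 0.4796 -0.3075  0.0621] psi -5.25 F [ 0.69  0.   -2.96] g 0.173 q [-0.57  0.5  -0.08  0.99 -0.    1.09]
off [-5.947e-01 -5.000e-04  3.200e-03] dr [ 0.0008  0.0007 -0.0013]
```

View pics/w7.png

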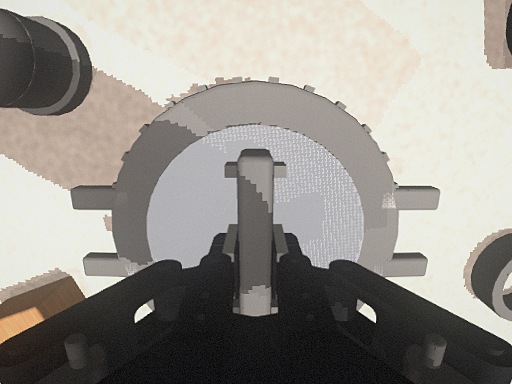

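The lid is held (14.7 mm opening, −3.0 N). I'll lift it and carry it across.

Request:
step_arm(offset=[[-0.04,0,0],[-0.1,0,0],[-0.17,0,0],[-0.25,0,0],[-0.33,0,0],[-0.41,0,0],[-0.49,0,0],[-0.55,0,0],[-0.59,0,0],[-0.6,0,0]], dr=[[0,0,0],[0,0,0],[0,0,0],[0,0,0],[0,0,0],[0,0,0],[0,0,0],[0,0,0],[0,0,0],[0,0,0]], gripper=[-1,-1,-1,-1,-1,-1,-1,-1,-1,-1])

```text
clock: 20.55
eef_pos: [0.4798, -0.3075, 0.3033]
orientation: [0.523, 0.475, -0.522, 0.478]
contact_force: [1.1, -0.7, -3.5]
grip_width: 0.171
```

```bash
python3 go.py .5 -.0 .3 6; python3 go.py .4858 .2855 .3 13.4
```

```text
t 20.55 at [ 0.4798 -0.3075  0.3033] psi -5.25 F [ 1.05 -0.7  -3.54] g 0.171 q [-0.57  0.37  0.36  1.56 -0.    1.09]
off [ 0.0067 -0.02   -0.7703] dr [-0.1875  0.0022 -0.0034]
t 20.55 at [ 0.4798 -0.3075  0.3033] psi -5.25 F [ 1.05 -0.7  -3.54] g 0.171 q [-0.57  0.37  0.36  1.56 -0.    1.09]
off [ 0.0049 -0.1207 -1.4778] dr [-0.3108  0.0024 -0.0032]
```

Request:
step_arm(offset=[[0,0,-0.02],[0,-0.005,-0.06],[0,-0.01,-0.12],[0,-0.015,-0.2],[0,-0.02,-0.29],[0,-0.027,-0.38],[0,-0.035,-0.47],[0,-0.04,-0.56],[0,-0.05,-0.65],[0,-0.057,-0.74]], dr=[[0,0,0],[-0.01,0,0],[-0.03,0,0],[-0.05,0,0],[-0.07,0,0],[-0.09,0,0],[-0.11,0,0],[-0.13,0,0],[-0.15,0,0],[-0.17,0,0]], gripper=[-1,-1,-1,-1,-1,-1,-1,-1,-1,-1])

```text
clock: 21.55
eef_pos: [0.4817, -0.0077, 0.2995]
orientation: [0.477, 0.523, -0.478, 0.521]
contact_force: [1.0, 1.4, -3.3]
grip_width: 0.173
```

```bash
python3 go.py .4858 .2855 .3 13.4
```

```text
t 21.55 at [ 0.4817 -0.0077  0.2995] psi 5.07 F [ 0.98  1.38 -3.27] g 0.173 q [-0.02  0.19  0.11  1.5   0.    1.47]
off [-0.0008  0.0751 -0.7291] dr [-0.1388 -0.001   0.0027]
```

Request:
step_arm(offset=[[0,0.008,-0.09],[0,0.016,-0.18],[0,0.025,-0.27],[0,0.033,-0.36],[0,0.042,-0.45],[0,0.049,-0.53],[0,0.055,-0.6],[0,0.06,-0.66],[0,0.065,-0.7],[0,0.068,-0.725]], dr=[[-0.02,0,0],[-0.04,0,0],[-0.06,0,0],[-0.08,0,0],[-0.1,0,0],[-0.11,0,0],[-0.12,0,0],[-0.13,0,0],[-0.141,0,0],[-0.141,0,0]], gripper=[-1,-1,-1,-1,-1,-1,-1,-1,-1,-1])

```text
clock: 22.55
eef_pos: [0.4843, 0.2824, 0.2997]
orientation: [0.437, 0.556, -0.438, 0.555]
contact_force: [0.6, 0.2, -3.4]
grip_width: 0.171
```

Request:
step_arm(offset=[[0,0,-0.006],[0,0,-0.01],[0,0,-0.012],[0,0,-0.012],[0,0,-0.012],[0,0,-0.012],[0,0,-0.012],[0,0,-0.012],[0,0,-0.012],[0,0,-0.012]], dr=[[0,0,0],[0,0,0],[0,0,0],[0,0,0],[0,0,0],[0,0,0],[0,0,0],[0,0,0],[0,0,0],[0,0,0]], gripper=[-1,-1,-1,-1,-1,-1,-1,-1,-1,-1])

```text
clock: 23.55
eef_pos: [0.4845, 0.2857, 0.3009]
orientation: [0.438, 0.555, -0.438, 0.555]
contact_force: [0.8, -0.0, -3.4]
grip_width: 0.176
```

```bash
python3 go.py .4858 .2855 .24 13.4; python3 - <<'E'
from h import *
d=grab('wrist','w8');d=grab('top','t8');cv2.imwrite('pics/t8c.png',cv2.resize(d['frame'][130:260,60:200],None,fx=4,fy=4)); d=grab('side','s8'); cv2.imwrite('pics/s8c.png',cv2.resize(d['frame'][40:220,60:260],None,fx=3,fy=3))
E
```

```text
t 23.55 at [0.4845 0.2857 0.3009] psi 13.41 F [ 0.8  -0.05 -3.45] g 0.176 q [ 0.53  0.35  0.34  1.56 -0.    1.87]
off [0.1523 0.0031 0.0012] dr [0.0001 0.     0.    ]
```

View pics/w8.png

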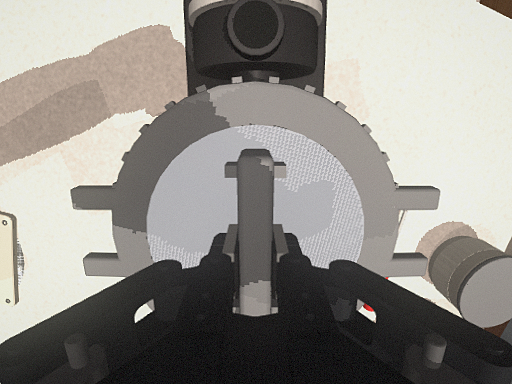

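View pics/t8c.png

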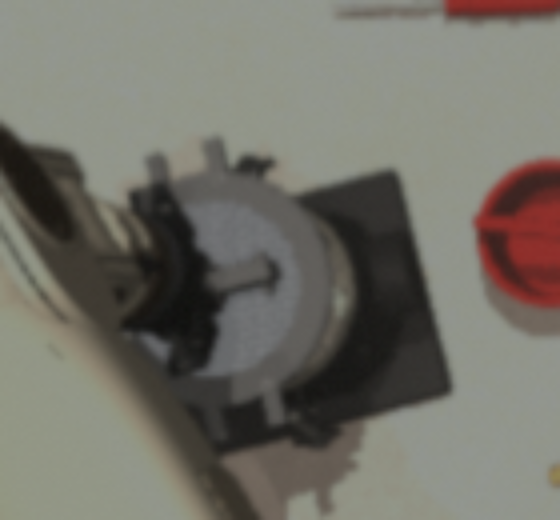

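View pics/s8c.png

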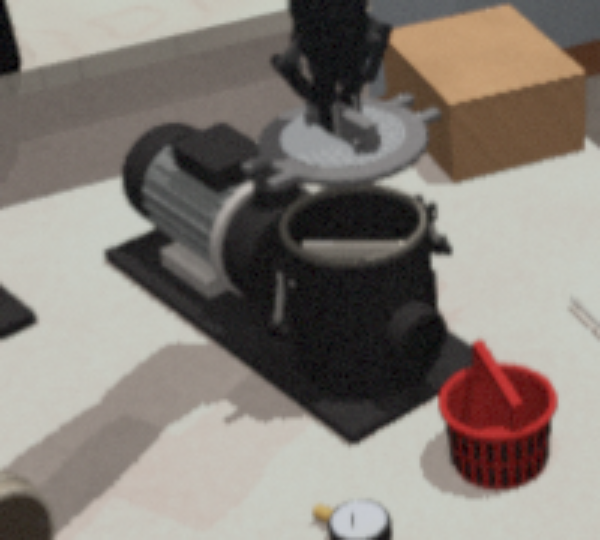

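The lid hangs level over the pot. Both ears show in the top crop, at (185,160) and (245,405). Next I'll measure its centre, tilt and bearing.

```bash
python3 - <<'E' | tail -8
from h import *
from m import circ
for t in ['t8','s8','w8']:
    d=np.load(f'pics/{t}.npz');A=cloud(d).reshape(-1,3)
    rr=np.hypot(A[:,0]-.4845,A[:,1]-.2857); s=A[(abs(A[:,2]-.2955)<.012)&(rr<.115)&(rr>.055)]
    X=np.c_[s[:,:2]-[.4845,.2857],np.ones(len(s))]
    for k in range(5):
        p=np.linalg.lstsq(X,s[:,2],rcond=None)[0]; e=s[:,2]-X@p; m=abs(e)<.006; s,X=s[m],X[m]
    r=np.hypot(s[:,0]-.4845,s[:,1]-.2857)
    ch=s[r<.092]; c,rad=cv2.minEnclosingCircle((ch[:,:2]*1000).astype(np.float32))
    ears=s[r>.09]; 
    th=np.degrees(np.arctan2(ears[:,1]-.2857,ears[:,0]-.4845)); 
    print(t,'plane deg',np.degrees(p[:2]).round(2),'z',p[2].round(4),'circle',c,rad,'ears',[ (np.median(th[k]).round(1),k.sum()) for k in [(abs(th)<60),(abs(th)>120)]])
E
```

```text
lid 0.012 1919 [0.01714891 0.0236147  0.02970193] (array([ 465.1, -306.9]), array([171.3, 240.4]), 80.48187255859375) [ 0.47849708 -0.30838183  0.02358184]
lid 0.035 185 [0.04004695 0.0546807  0.06434465] (array([ 444. , -261.8]), array([ 79. , 198.8]), 37.86749267578125) [ 0.46891357 -0.29970919  0.05411342]
(array([ 0.4778373 , -0.30755319]), np.float64(0.06457960178068528))
bas 0.07 303 [0.07319364 0.08045263 0.08637528] (array([ 568.6, -110.7]), array([117.2, 118.6]), 88.34957885742188) (array([ 0.56862455, -0.11074563]), np.float64(0.05622030415821915))
bas 0.095 143 [0.11064075 0.11738599 0.12288382] (array([ 568.6, -110.6]), array([ 12.4, 112.8]), 59.93140411376953) (array([ 0.56520788, -0.11530929]), np.float64(0.03389852799005356))
t8 plane deg [0.08 0.31] z 0.2951 circle (484.4688720703125, 285.2052917480469) 91.61212921142578 ears [(np.float64(3.7), np.int64(53)), (np.float64(-153.9), np.int64(63))]
s8 plane deg [-0.02  0.7 ] z 0.2949 circle (484.44024658203125, 285.48260498046875) 91.74879455566406 ears [(np.float64(2.6), np.int64(37)), (np.float64(-155.7), np.int64(58))]
w8 plane deg [ 0.03 -0.04] z 0.2968 circle (484.504150390625, 285.6440124511719) 91.99149322509766 ears [(np.float64(22.7), np.int64(1135)), (np.float64(-155.1), np.int64(1317))]
```

```bash
python3 - <<'E' | tail -8
from h import *
from m import circ
for t,ctr,z0 in [('t8',(.4845,.2857),.2955),('s8',(.4845,.2857),.2955),('w8',(.4845,.2857),.2965),('w5',(.484,.2855),.1975)]:
    A=cloud(np.load(f'pics/{t}.npz')).reshape(-1,3); c=np.array(ctr); pts=[]
    s=A[abs(A[:,2]-z0)<.006]; 
    rr=np.hypot(*(s[:,:2]-c).T); th=(np.degrees(np.arctan2(s[:,1]-c[1],s[:,0]-c[0]))-13.4+180)%360-180
    lim=.095 if t!='w5' else .085
    for a in range(-180,180,5):
        if t!='w5' and (abs(a)<22 or abs(a)>155): continue
        m=(th>=a)&(th<a+5)&(rr<lim)&(rr>.06)
        if m.sum()>4:
            k=np.percentile(rr[m],95)
            if k>.068: pts.append(c+k*np.array([np.cos(np.radians(a+2.5+13.4)),np.sin(np.radians(a+2.5+13.4))]))
    pts=np.array(pts); cc,r=circ(pts)
    for _ in range(4):
        e=np.hypot(*(pts-cc).T)-r; pts=pts[abs(e)<.003]; cc,r=circ(pts)
    print(t,cc.round(4),r.round(4),len(pts))
E
```

```text
lid 0.035 185 [0.04004695 0.0546807  0.06434465] (array([ 444. , -261.8]), array([ 79. , 198.8]), 37.86749267578125) [ 0.46891357 -0.29970919  0.05411342]
(array([ 0.4778373 , -0.30755319]), np.float64(0.06457960178068528))
bas 0.07 303 [0.07319364 0.08045263 0.08637528] (array([ 568.6, -110.7]), array([117.2, 118.6]), 88.34957885742188) (array([ 0.56862455, -0.11074563]), np.float64(0.05622030415821915))
bas 0.095 143 [0.11064075 0.11738599 0.12288382] (array([ 568.6, -110.6]), array([ 12.4, 112.8]), 59.93140411376953) (array([ 0.56520788, -0.11530929]), np.float64(0.03389852799005356))
t8 [0.4865 0.2806] 0.0805 27
s8 [0.4835 0.2823] 0.0827 41
w8 [0.4833 0.2854] 0.0824 31
w5 [0.4842 0.2857] 0.0753 69
```

The lid is level, its height matches, and it is centred on the rim to within 1–2 mm. I'll shift it 1 mm and lower it gently.

Request:
step_arm(offset=[[0.01,0.003,-0.002],[0.03,0.003,-0.002],[0.06,0.003,-0.002],[0.09,0.003,-0.002],[0.12,0.003,-0.002],[0.145,0.003,-0.002],[0.165,0.003,-0.002],[0.18,0.003,-0.002],[0.19,0.003,-0.002],[0.19,0.003,-0.002]], dr=[[0,0,0],[0,0,0],[0,0,0],[0,0,0],[0,0,0],[0,0,0],[0,0,0],[0,0,0],[0,0,0],[0,0,0]], gripper=[-1,-1,-1,-1,-1,-1,-1,-1,-1,-1])

```text
clock: 24.7
eef_pos: [0.4853, 0.2866, 0.2244]
orientation: [0.438, 0.555, -0.438, 0.555]
contact_force: [-0.6, -0.7, -2.7]
grip_width: 0.174
```

Request:
step_arm(offset=[[0.002,0,0],[0.006,0,0],[0.01,0,0],[0.014,0,0],[0.018,0,0],[0.022,0,0],[0.024,0,0],[0.025,0,0],[0.025,0,0],[0.025,0,0]], dr=[[0,0,0],[0,0,0],[0,0,0],[0,0,0],[0,0,0],[0,0,0],[0,0,0],[0,0,0],[0,0,0],[0,0,0]], gripper=[-1,-1,-1,-1,-1,-1,-1,-1,-1,-1])

```text
clock: 25.7
eef_pos: [0.4855, 0.2868, 0.215]
orientation: [0.438, 0.555, -0.438, 0.555]
contact_force: [0.4, -0.1, -2.9]
grip_width: 0.17
```

```bash
python3 go.py .4855 .2867 .2125 13.4; python3 - <<'E'
from h import *
d=grab('wrist','w9'); d=grab('side','s9'); cv2.imwrite('pics/s9c.png',cv2.resize(d['frame'][60:200,80:240],None,fx=4,fy=4))
E
```

```text
t 25.7 at [0.4855 0.2868 0.215 ] psi 13.41 F [ 0.41 -0.14 -2.9 ] g 0.17 q [0.53 0.37 0.15 1.34 0.   1.87]
off [0.0062 0.     0.0002] dr [ 0.0001 -0.0001 -0.0001]
```

View pics/w9.png

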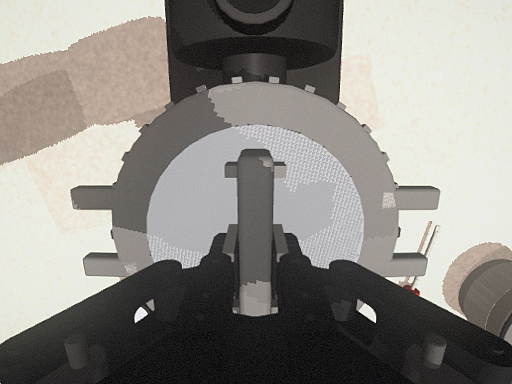

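View pics/s9c.png

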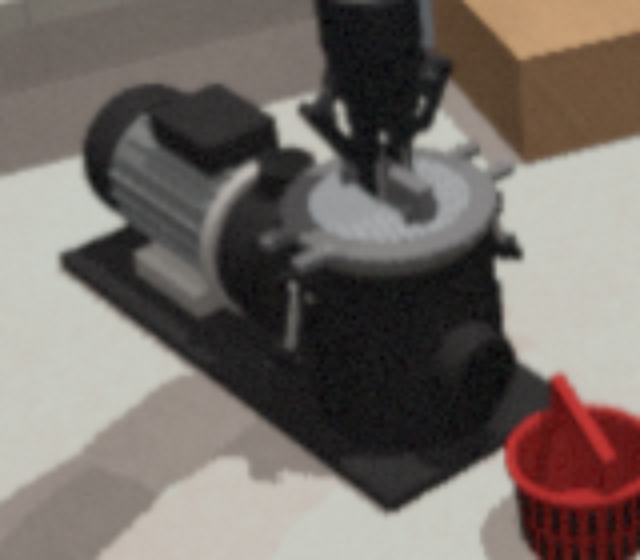

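The spigot has entered the mouth and there is no contact yet (−2.9 N is the lid's weight). The ears overhang both bolts. I'll press down slowly.

Request:
step_arm(offset=[[0.002,0,0],[0.004,0,0],[0.006,0,0],[0.008,0,0],[0.01,0,0],[0.011,0,0],[0.012,0,0],[0.012,0,0],[0.012,0,0],[0.012,0,0]], dr=[[0,0,0],[0,0,0],[0,0,0],[0,0,0],[0,0,0],[0,0,0],[0,0,0],[0,0,0],[0,0,0],[0,0,0]], gripper=[-1,-1,-1,-1,-1,-1,-1,-1,-1,-1])

```text
clock: 26.8
eef_pos: [0.4855, 0.2867, 0.2104]
orientation: [0.438, 0.555, -0.438, 0.555]
contact_force: [-2.9, -0.9, 1.9]
grip_width: 0.172
```

```bash
python3 go.py .4855 .2867 .2085 13.4
```

```text
t 26.8 at [0.4855 0.2867 0.2104] psi 13.41 F [-2.9  -0.87  1.86] g 0.172 q [ 0.53  0.38  0.14  1.33 -0.    1.87]
off [0.0048 0.0001 0.0001] dr [ 0.0001 -0.0001 -0.0003]
```

Request:
step_arm(offset=[[0.001,0,0],[0.002,0,0],[0.003,0,0],[0.004,0,0],[0.005,0,0],[0.006,0,0],[0.006,0,0],[0.006,0,0],[0.006,0,0],[0.006,0,0]], dr=[[0,0,0],[0,0,0],[0,0,0],[0,0,0],[0,0,0],[0,0,0],[0,0,0],[0,0,0],[0,0,0],[0,0,0]], gripper=[-1,-1,-1,-1,-1,-1,-1,-1,-1,-1])

```text
clock: 27.8
eef_pos: [0.4855, 0.2868, 0.2087]
orientation: [0.439, 0.555, -0.438, 0.555]
contact_force: [-4.2, -2.4, 7.4]
grip_width: 0.17
```

```bash
python3 -c "
from h import *
s=observe();print(s['contact_force'],s['moment'],s['eef_pos'])
for k in range(3): get_image('wrist'); print(observe()['contact_force'])"
```

```text
[-4.17006758 -2.4136161   7.41390719] [-0.41769653  0.79470306 -0.01578521] [0.48547014 0.28676994 0.20867958]
[-3.06918046 -0.73048149  7.71215408]
[-3.6415836  -1.7917319   7.34435363]
[-2.905899   -3.37537242  7.44475333]
```

Request:
step_arm(offset=[[0.0005,-0.0005,0],[0.001,-0.001,0],[0.0015,-0.001,0],[0.002,-0.001,0],[0.0025,-0.001,0],[0.0025,-0.001,0],[0.0025,-0.001,0],[0.0025,-0.001,0],[0.0025,-0.001,0],[0.0025,-0.001,0]], dr=[[0,0,0],[0,0,0],[0,0,0],[0,0,0],[0,0,0],[0,0,0],[0,0,0],[0,0,0],[0,0,0],[0,0,0]], gripper=[-1,-1,-1,-1,-1,-1,-1,-1,-1,-1])

```text
clock: 28.95
eef_pos: [0.4855, 0.2867, 0.2081]
orientation: [0.439, 0.555, -0.438, 0.555]
contact_force: [-3.5, -1.1, 9.2]
grip_width: 0.173
```

```bash
python3 - <<'E'
from h import *
s=observe();print(s['contact_force'],s['moment'],s['eef_pos'])
d=grab('wrist','w10'); print(observe()['contact_force'])
d=grab('top','t10');cv2.imwrite('pics/t10c.png',cv2.resize(d['frame'][130:260,60:200],None,fx=4,fy=4)); print(observe()['contact_force'])
d=grab('side','s10'); cv2.imwrite('pics/s10c.png',cv2.resize(d['frame'][70:170,120:220],None,fx=6,fy=6,interpolation=cv2.INTER_CUBIC)); print(observe()['contact_force'])
for t in ['t10','s10','w10']:
    A=cloud(np.load(f'pics/{t}.npz')).reshape(-1,3)
    rr=np.hypot(A[:,0]-.485,A[:,1]-.286); s=A[(abs(A[:,2]-.203)<.012)&(rr<.082)&(rr>.055)]
    X=np.c_[s[:,:2]-[.485,.286],np.ones(len(s))]
    for k in range(5):
        p=np.linalg.lstsq(X,s[:,2],rcond=None)[0]; e=s[:,2]-X@p; m=abs(e)<.006; s,X=s[m],X[m]
    print(t,'tilt deg',np.degrees(p[:2]).round(2),'z',p[2].round(4))
E
```

```text
[-3.53056971 -1.13520939  9.15676757] [-0.50432482  0.76641401  0.00699446] [0.48548113 0.28674983 0.2081488 ]
[-2.89725989 -1.68434116 10.04423076]
[-2.9305971  -2.45665919  8.81738787]
[-3.32718662 -2.63030749  9.51982716]
t10 tilt deg [ 0.25 -0.27] z 0.2022
s10 tilt deg [0.02 0.34] z 0.2025
w10 tilt deg [ 0.06 -0.08] z 0.2043
```

View pics/s10c.png

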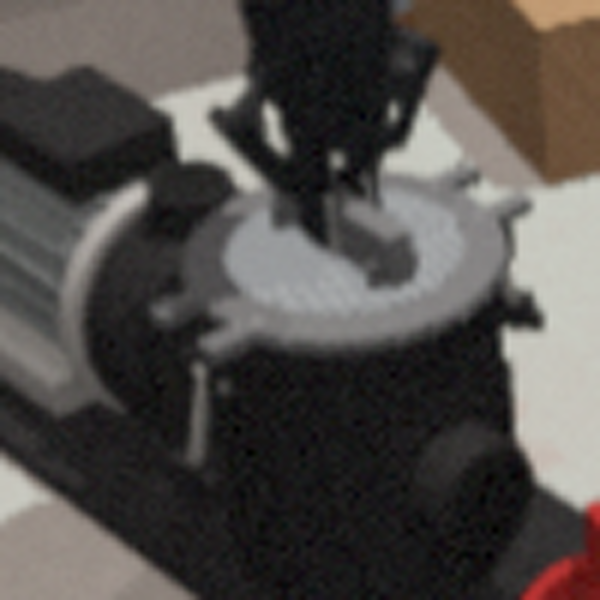

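View pics/t10c.png

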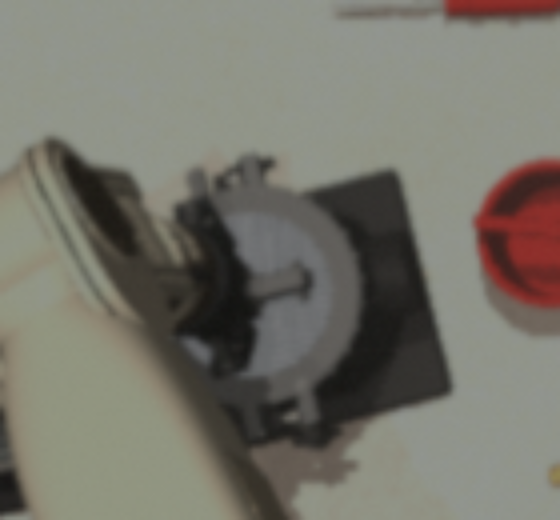

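The lid is level and pressed, but I want to check the bolts' bearing against the ear slots numerically.

```bash
python3 - <<'E'
from h import *
c=np.array([.4855,.285])
for t in ['top0','side0','w5']:
    A=cloud(np.load(f'pics/{t}.npz')).reshape(-1,3); 
    if t=='w5': A=A+[.002,.001,0]
    d=A[:,:2]-c; a=np.radians(13.4); X=d@[np.cos(a),np.sin(a)]; Y=d@[-np.sin(a),np.cos(a)]
    for sg in (1,-1):
        m=(X*sg>.088)&(X*sg<.125)&(abs(Y)<.04)&(A[:,2]>.10)&(A[:,2]<.19)
        if m.sum(): print(t,sg,m.sum(),'Y med',np.median(Y[m]).round(4),'range',np.percentile(Y[m],[5,95]).round(4),'z',np.percentile(A[m,2],[5,50,95]).round(3))
# ears
for t in ['t10','s10','w10']:
    A=cloud(np.load(f'pics/{t}.npz')).reshape(-1,3)
    if t=='w10': A=A+[.002,.001,0]
    d=A[:,:2]-c; X=d@[np.cos(a),np.sin(a)]; Y=d@[-np.sin(a),np.cos(a)]
    for sg in (1,-1):
        m=(X*sg>.090)&(X*sg<.106)&(abs(Y)<.04)&(A[:,2]>.191)&(A[:,2]<.21)
        y=Y[m]; print(t,'ear',sg,m.sum(),[(np.round(k.min(),4),np.round(k.max(),4),np.median(k).round(4)) for k in (y[y<0],y[y>0]) if len(k)])
        b=(X*sg>.088)&(X*sg<.125)&(abs(Y)<.03)&(A[:,2]>.10)&(A[:,2]<.188)
        if b.sum(): print('   bolt',b.sum(),np.median(Y[b]).round(4))
E
```

```text
top0 1 86 Y med -0.0045 range [-0.0177  0.0158] z [0.116 0.164 0.182]
top0 -1 104 Y med -0.0033 range [-0.0177  0.0128] z [0.117 0.133 0.183]
side0 1 82 Y med -0.006 range [-0.0173  0.0088] z [0.111 0.128 0.18 ]
side0 -1 139 Y med -0.0028 range [-0.0176  0.0125] z [0.113 0.151 0.179]
w5 1 172 Y med -0.0059 range [-0.0122  0.0028] z [0.169 0.181 0.183]
w5 -1 724 Y med 0.001 range [-0.0142  0.0166] z [0.122 0.173 0.183]
t10 ear 1 49 [(np.float64(-0.0282), np.float64(-0.0145), np.float64(-0.023)), (np.float64(0.0145), np.float64(0.0293), np.float64(0.0203))]
   bolt 51 0.0073
t10 ear -1 49 [(np.float64(-0.029), np.float64(-0.0146), np.float64(-0.0222)), (np.float64(0.0146), np.float64(0.029), np.float64(0.0222))]
   bolt 87 -0.0011
s10 ear 1 36 [(np.float64(-0.0283), np.float64(-0.0135), np.float64(-0.0243)), (np.float64(0.0132), np.float64(0.0301), np.float64(0.018))]
   bolt 57 -0.0044
s10 ear -1 48 [(np.float64(-0.0294), np.float64(-0.0126), np.float64(-0.023)), (np.float64(0.0141), np.float64(0.0331), np.float64(0.0209))]
   bolt 140 -0.0039
w10 ear 1 1190 [(np.float64(-0.0262), np.float64(-0.0126), np.float64(-0.0172)), (np.float64(0.0168), np.float64(0.0297), np.float64(0.0243))]
   bolt 85 -0.0083
w10 ear -1 980 [(np.float64(-0.0261), np.float64(-0.0128), np.float64(-0.0172)), (np.float64(0.0166), np.float64(0.0297), np.float64(0.0241))]
   bolt 106 -0.0087
```

The slots (±14.5 mm) are centred on both bolts to within about 2 mm. Push reads 9.3 N plus 3.1 N lid weight, so about 12.4 N is on the seal, and the travel of 3.9 mm agrees. I'll add a hair and hold.

Request:
step_arm(offset=[[0.0004,0,0],[0.0008,0,0],[0.0008,0,0],[0.0008,0,0],[0.0008,0,0],[0.0008,0,0],[0.0008,0,0],[0.0008,0,0],[0.0008,0,0],[0.0008,0,0]], dr=[[0,0,0],[0,0,0],[0,0,0],[0,0,0],[0,0,0],[0,0,0],[0,0,0],[0,0,0],[0,0,0],[0,0,0]], gripper=[-1,-1,-1,-1,-1,-1,-1,-1,-1,-1])

```text
clock: 30.1
eef_pos: [0.4855, 0.2868, 0.208]
orientation: [0.439, 0.555, -0.437, 0.555]
contact_force: [-4.1, -3.1, 9.3]
grip_width: 0.171
```

Request:
step_arm(offset=[[0,0,0],[0,0,0],[0,0,0],[0,0,0],[0,0,0],[0,0,0],[0,0,0],[0,0,0],[0,0,0],[0,0,0]], dr=[[0,0,0],[0,0,0],[0,0,0],[0,0,0],[0,0,0],[0,0,0],[0,0,0],[0,0,0],[0,0,0],[0,0,0]], gripper=[-1,-1,-1,-1,-1,-1,-1,-1,-1,-1])

```text
clock: 31.1
eef_pos: [0.4855, 0.2868, 0.208]
orientation: [0.439, 0.555, -0.438, 0.555]
contact_force: [-2.7, -2.0, 9.7]
grip_width: 0.169
```

Request:
step_arm(offset=[[0,0,0],[0,0,0],[0,0,0],[0,0,0],[0,0,0],[0,0,0],[0,0,0],[0,0,0],[0,0,0],[0,0,0]], dr=[[0,0,0],[0,0,0],[0,0,0],[0,0,0],[0,0,0],[0,0,0],[0,0,0],[0,0,0],[0,0,0],[0,0,0]], gripper=[-1,-1,-1,-1,-1,-1,-1,-1,-1,-1])

```text
clock: 32.1
eef_pos: [0.4855, 0.2868, 0.208]
orientation: [0.439, 0.555, -0.438, 0.555]
contact_force: [-3.8, -2.8, 8.6]
grip_width: 0.178
```

Request:
step_arm(offset=[[0,0,0],[0,0,0],[0,0,0],[0,0,0],[0,0,0],[0,0,0],[0,0,0],[0,0,0],[0,0,0],[0,0,0]], dr=[[0,0,0],[0,0,0],[0,0,0],[0,0,0],[0,0,0],[0,0,0],[0,0,0],[0,0,0],[0,0,0],[0,0,0]], gripper=[-1,-1,-1,-1,-1,-1,-1,-1,-1,-1])

```text
clock: 33.1
eef_pos: [0.4855, 0.2868, 0.208]
orientation: [0.439, 0.555, -0.438, 0.555]
contact_force: [-2.5, -2.8, 8.6]
grip_width: 0.171
```

```bash
python3 - <<'E'
from h import *
for k in range(4):
    grab('wrist','w11'); s=observe(); print(s['contact_force'].round(2),s['eef_pos'].round(4),s['clock'])
E
```

```text
[-3.85 -1.58 10.23] [0.4854 0.2868 0.208 ] 33.15
[-2.32 -2.24  9.46] [0.4855 0.2867 0.208 ] 33.2
[-3.1  -2.24  9.39] [0.4855 0.2868 0.208 ] 33.25
[-2.73 -2.09  9.72] [0.4855 0.2868 0.208 ] 33.3
```

Request:
step_arm(offset=[[0.0004,0,0],[0.0008,0,0],[0.001,0,0],[0.001,0,0],[0.001,0,0],[0.001,0,0],[0.001,0,0],[0.001,0,0],[0.001,0,0],[0.001,0,0]], dr=[[0,0,0],[0,0,0],[0,0,0],[0,0,0],[0,0,0],[0,0,0],[0,0,0],[0,0,0],[0,0,0],[0,0,0]], gripper=[-1,-1,-1,-1,-1,-1,-1,-1,-1,-1])

```text
clock: 34.3
eef_pos: [0.4855, 0.2868, 0.2077]
orientation: [0.439, 0.555, -0.437, 0.555]
contact_force: [-3.4, -2.4, 9.9]
grip_width: 0.169
```

Request:
step_arm(offset=[[0,0,0],[0,0,0],[0,0,0],[0,0,0],[0,0,0],[0,0,0],[0,0,0],[0,0,0],[0,0,0],[0,0,0]], dr=[[0,0,0],[0,0,0],[0,0,0],[0,0,0],[0,0,0],[0,0,0],[0,0,0],[0,0,0],[0,0,0],[0,0,0]], gripper=[-1,-1,-1,-1,-1,-1,-1,-1,-1,-1])

```text
clock: 35.3
eef_pos: [0.4855, 0.2868, 0.2077]
orientation: [0.439, 0.555, -0.437, 0.555]
contact_force: [-2.1, -2.8, 10.5]
grip_width: 0.172
```

Request:
step_arm(offset=[[0,0,0],[0,0,0],[0,0,0],[0,0,0],[0,0,0],[0,0,0],[0,0,0],[0,0,0],[0,0,0],[0,0,0]], dr=[[0,0,0],[0,0,0],[0,0,0],[0,0,0],[0,0,0],[0,0,0],[0,0,0],[0,0,0],[0,0,0],[0,0,0]], gripper=[-1,-1,-1,-1,-1,-1,-1,-1,-1,-1])

```text
clock: 36.3
eef_pos: [0.4855, 0.2868, 0.2077]
orientation: [0.439, 0.555, -0.437, 0.555]
contact_force: [-4.4, -2.1, 9.9]
grip_width: 0.177
```

Request:
step_arm(offset=[[0,0,0],[0,0,0],[0,0,0],[0,0,0],[0,0,0],[0,0,0],[0,0,0],[0,0,0],[0,0,0],[0,0,0]], dr=[[0,0,0],[0,0,0],[0,0,0],[0,0,0],[0,0,0],[0,0,0],[0,0,0],[0,0,0],[0,0,0],[0,0,0]], gripper=[-1,-1,-1,-1,-1,-1,-1,-1,-1,-1])

```text
clock: 37.3
eef_pos: [0.4855, 0.2868, 0.2078]
orientation: [0.439, 0.555, -0.437, 0.555]
contact_force: [-3.2, -2.3, 10.7]
grip_width: 0.173
```

```bash
python3 - <<'E'
from h import *
F=[]
for k in range(8):
    d=grab(['wrist','top'][k%2],'e%d'%k); s=observe(); F.append(s['contact_force'])
print(np.mean(F,0),s['eef_pos'],s['clock'])
A=cloud(np.load('pics/e6.npz')).reshape(-1,3)
rr=np.hypot(A[:,0]-.485,A[:,1]-.286); s=A[(abs(A[:,2]-.203)<.012)&(rr<.082)&(rr>.055)]
X=np.c_[s[:,:2]-[.485,.286],np.ones(len(s))]
print(np.degrees(np.linalg.lstsq(X,s[:,2],rcond=None)[0][:2]))
E
```

```text
[-3.55508305 -2.38855176 10.49222449] [0.48545466 0.28678587 0.2077576 ] 37.7
[ 0.06584843 -0.10065173]
```

View pics/e7.png

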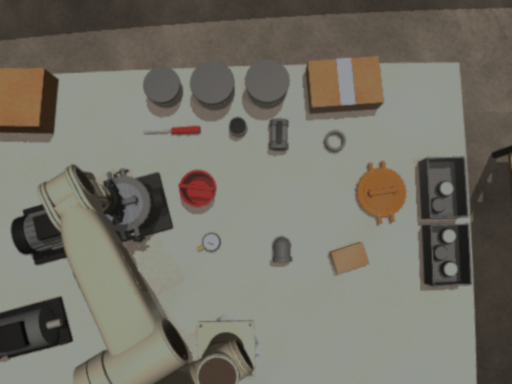

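The final top view shows the lid on the pot at (130,203) and every other item at its starting pixel position. The push is steady, so I'm handing in.

```bash
python3 -c "
from plant import sign_off; print(sign_off())"
```

```text
the job is handed in; nothing more can be done
None
```

The white basket is standing on the pot floor and released, and the grey lid is on its seal with the arm still gripping it and pressing down. I handed the job in at about 37.7 s of the 72 s.

- **Basket:** I lowered it until the floor took the load, about 11 N at contact. I then eased off and let go. Afterwards its bar top measured 0.169 m, against 0.168 m expected for fully down.
- **Lid fit:** It is level to about 0.1° by the wrist camera. The top and side cameras showed up to 0.3°, which is about their noise. The ear slots are centred over both bolts to within about 2 mm.
- **Push:** The wrist reads 10.5 N. Adding the lid's own weight (about 3.1 N), the seal carries about 13.6 N and is squeezed about 4.3 mm, so the lid is clear of the hard rim. I aimed between 12 N at the wrist and 12 N on the seal, as the task could mean either. It was steady for over 3 s at this level, after about 4 s at about 12.5 N on the seal.
- **Counter:** In the last top view the other things on the counter are where they started.

**What disagreed:** a sideways force of about 4 N stayed on the tool during the press, probably from the arm flexing. The lid did not move. The cameras also differed by 1–3 mm on the positions of the pot and lid, which is well inside the 8 mm clearance.

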